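File the edge of a clamped steel plate

ROBOT

A 6-joint arm with a two-finger parallel gripper is mounted at the origin on the work surface. World frame = base frame: x ahead of the robot, y to its left, z up, the work surface at z = 0. Lengths are in m, angles in rad, forces in N, time in s.
With the tool pointing down it reaches from about 0.375 to 0.9 m from the base axis. Payload 3.1 kg.
Tool frame: the origin (TCP) lies between the finger pads; the fingertips stand 25 mm ahead of it and the grasp point (between the pads) lies 6 mm ahead of it; z points along the fingers, y is the direction in which the jaws open and shut (so a half turn about z gives the same grasp; the last joint's range is limited). The gripper opens to 87 mm and grips with 3 to 60 N. Pads are 19 mm wide; open, the fingers measure 117 mm over their backs; the gripper's body (75 mm by 190 mm) begins 51 mm behind the grasp point.
Start: joints at [-1.516, 0.527, 1.433, -0, 1.181, -0.178], TCP at [0.144, -0.608, 0.248] pointing down, gripper open.
Joint ranges: [-3.08, 3.08], [-0.75, 2.2], [0.22, 2.44], [-1.43, 4.57], [0, 2.65], [-2.85, 2.85]. Speed limits (rad/s): [2.79, 2.79, 3.14, 3.14, 3.14, 3.14].

INTERFACE

Orientations are given as a unit quaternion [x, y, z, w].
In Python, from workcell import readout, camera, ticket, nets gives the robot as it stands.
- The arm moves only by the tool carry_out, never from a script. Its argument "moves" is a list of rows, each a list of 7 numbers: the turn, a rotation vector about the tool's x, y, z in rad, then the shift along the tool's x, y, z in m, then the opening, from 0 (shut) to 1 (fully open). In form: [[rx, ry, rz, dx, dy, dz, fingers], ...]. A call has 1 to 12 rows; each row is the pose to reach, as a shift and turn from the pose commanded when the call began, along the tool's axes at that moment; what a row does not reach only later rows make up. A row lasts 1/12 s, in which the tool goes at most 41.7 mm and 7.16 degrees, less where a joint would pass 70% of its speed; a pose out of reach is approached as far as the arm can. A call with a gripper value outside its range is refused whole. The fingers move at their own pace and stop on an object; "grip_force" is the grip in N (left out, the last holds). Time passes only in rows, so rows that repeat a pose let the fingers close. It gives the time, the measured TCP pose, the force and the opening at its end, in the units of the state.
- readout.observe(): the state, without advancing time (a new reading comes with each control period).
- camera(name): name is "scene" or "side" or "wrist"; returns a dict with "color" (400x640x3 uint8, red, green, blue), "depth" (400x640 float32, m along the optical axis (not along the pixel's ray), 0 where there is no reading), "fx", "fy", "cx", "cy" (pixels), "origin" and "orientation" of the camera in the world; the wrist camera has in their place "tool_from_camera" (4x4, takes a point from camera to tool coordinates, whose origin is the TCP and whose axes are the flange's). Camera axes: x right, y down, z forward; pixel columns grow to the right and rows downward; lengths in m; the calibration is good to about 2 mm. A picture is of the moment at which its call begins: read the wrist's pose just before it.
- ticket.finish_job(): hands the job in, once; it reports no verdict.
Trained networks look in the newest picture that a camera, given by its name, has taken for a name from the list of things; names that differ only in an ending like _2 or _b are one class to them, and where a whole thing is asked for, a point or a joint stands for the part that bears it (a point fixed in the world has none). Each returns a list of dicts, best first, with "p" (0 to 1); they miss things now and then, are a little off and sometimes report something else, mostly with a low value. They report only what shows in the picture. A call takes as long as a camera call. They do not tell look-alikes from the thing itself.
- nets.boxes_of(camera, name): "point" ([x, y, z] in m, in the coordinates of the camera as it stood for that picture, good to about 4 mm: the middle of the surface that is visible of it).
- nets.mark_of(camera, name): "point" ([x, y, z] in m, in the coordinates of the camera as it stood for that picture, good to about 4 mm: a listed point, or the origin of a listed thing).
The state is a dict: "time": time; "q": joint angles; "joint_velocities": joint speeds; "joint_torque": joint torques, N m; "ee_pos": TCP position; "tcp_rot": TCP orientation; "wrist_force": force on the tool from outside, world axes, zero at the start; "torque": the same for the moment, N m; "width": finger opening in m.
Only numpy, scipy, OpenCV 4.12 (cv2) and the standard library are available. Lean on these libraries where they do the work, as an engineer would, in place of code of your own. Each camera call takes 0.05 s, during which the arm holds its last target. There are 200 camera calls.

TASK

Take the flat file off the rubber mat and file the top edge of the straight-topped plate in its holder (not the round flange): at least two full strokes away from you, the file flat and square across the middle of the edge, from its front half to its rear half, pressing lightly all the way. Bear on the edge on the forward push only: lift the file clear at the end of each stroke and bring it back through the air. Then lay it flat on the mat again, wholly on it.

Things in the scene. Friction and masses are not known exactly. Their poses are not given: they have to be found in the camera images.
- file_grip (a point): Centre of the file's wooden grip bar (90 long, 22 wide, 26 mm tall, on two posts 68 mm apart), 38 mm above the file's underside. Flat steel blade 150 x 24 x 6 mm, 75 mm of it before and behind the grip, then a narrow toe (18 mm) ahead and tang (22 mm) behind; 0.25 kg. x: to the toe, roughly away from the robot; z up. Lies on the mat. The wire brush with a like grip is short and wide.
- edge (a point): Middle of the straight plate's top edge, 75 mm up; point fixed to the holder. Edge 90 mm long along y, 5 mm thick. x: level, square to the edge, the forward stroke, away from the robot. Base 130 x 120 mm, jaws 38 mm high. The plate floats on springs: down up to 10 mm (1 N, then 0.5 N/mm), along x up to 6 mm either way (0.3 N/mm). A like holder with a round flange (81 mm high) is not meant.
- plate (a joint): Travel of the plate on its springs along the edge's x, in m: 0 at rest, positive when the file pushes it forward, negative when it is dragged back; limits -0.006 and 0.006. Its downward travel is not shown.
- mat_top (a point): Middle of the top face of the grey rubber mat, 4 mm above the table, fixed. The mat is 240 mm (x) by 130 mm (y). z: up.
Mind the look-alikes: they are no part of the job. Several things look just like the part that bears file_grip: the one meant starts farthest to the robot's right. Leave any yellow look-alike of the part that bears edge alone.

How it is judged:
On the way, in this order (a step that is already met when the one before it is completed fails the run):
1. first stroke: the front half of the file (grip at least 20 mm short of the edge) is set down on the plate's top edge, lying across it within 17 degrees and 35 mm of its middle (x of file_grip in the frame of edge below -0.02 m and contact force between file and plate above 0.5 N and y of file_grip in the frame of edge between -0.035 and 0.035 m and angle between the x axis of file_grip and the x axis of edge, either way round below 0.3 rad), for 0.05 s.
2. first stroke: the file passes its middle over the edge, still bearing on it (x of file_grip in the frame of edge between -0.018 and 0.018 m and contact force between file and plate above 0.5 N and y of file_grip in the frame of edge between -0.035 and 0.035 m and angle between the x axis of file_grip and the x axis of edge, either way round below 0.3 rad).
3. first stroke: pushed on until the grip is at least 20 mm past the edge, bearing on it and pushing the plate forward on its springs (x of file_grip in the frame of edge above 0.02 m and contact force between file and plate above 0.5 N and value of joint plate above 0.001 m and y of file_grip in the frame of edge between -0.035 and 0.035 m and angle between the x axis of file_grip and the x axis of edge, either way round below 0.3 rad).
4. first stroke: lifted at least 6 mm clear of the edge while still forward (x of file_grip in the frame of edge above 0.005 m and contact force between file and plate below 0.05 N and z of file_grip in the frame of edge above 0.044 m), for 0.05 s.
5. second stroke: the front half of the file (grip at least 20 mm short of the edge) is set down on the plate's top edge, lying across it within 17 degrees and 35 mm of its middle (all of step 1), for 0.05 s.
6. second stroke: the file passes its middle over the edge, still bearing on it (all of step 2).
7. second stroke: pushed on until the grip is at least 20 mm past the edge, bearing on it and pushing the plate forward on its springs (all of step 3).
8. second stroke: lifted at least 6 mm clear of the edge while still forward (all of step 4), for 0.05 s.
At the end, for the whole second after the job is handed in: The file lies flat (within 7 degrees) and still on the rubber mat, its grip within 45 mm of the mat's middle along the mat's length and 60 mm across it, released (x of file_grip in the frame of mat_top between -0.045 and 0.045 m and y of file_grip in the frame of mat_top between -0.06 and 0.06 m and z of file_grip in the frame of mat_top between 0.03 and 0.045 m and angle between file_grip's own z axis and vertical below 0.12 rad and linear speed of file below 0.02 m/s); the robot touches nothing.
It fails at once if the file is dragged back over the edge: the plate is pulled more than 3 mm back on its springs (value of joint plate below -0.003 m).
It also fails if it takes over 59 s, if anything falls off the work surface, if the arm or the gripper's body presses on something with over 40 N, if the wrist force passes 120 N, or if a joint passes its speed limit or range.

## Working session

There is one attempt and no reset: what is moved stays moved. The work goes in short steps, Python scripts to look and compute and a tool call to move; the robot and the scene stay as the last step left them, time stands still between calls to the robot, and variables do not carry over. Pictures are saved under pics/ and viewed, about 8 in all and at most 12, crops included, and the job is handed in when it is done.

Besides the shell and the picture viewer there is one more tool, called after ">>>" as name([rows], argument=value, ...), one row to a line, values as JSON. carry_out: Moves the arm, as the interface text tells. Its arguments: {"type":"object","properties":{"moves":{"type":"array","items":{"type":"array","items":{"type":"number"}}},"grip_force":{"type":"number"}},"required":["moves"]}

```bash
mkdir -p pics; ls; cat > h.py <<'E'
import numpy as np, cv2
from scipy.spatial.transform import Rotation as R
from workcell import readout, camera, ticket, nets
def cam(name):
    s=readout.observe(); c=camera(name)
    if name=="wrist":
        T=np.eye(4);T[:3,:3]=R.from_quat(s["tcp_rot"]).as_matrix();T[:3,3]=s["ee_pos"]
        M=T@np.array(c["tool_from_camera"])
    else:
        M=np.eye(4);o=np.array(c["orientation"]);M[:3,:3]=R.from_quat(o).as_matrix() if o.size==4 else o;M[:3,3]=c["origin"]
    c["M"]=M; return c
def world(c,p): return c["M"][:3,:3]@np.array(p)+c["M"][:3,3]
def pix(c,w):
    p=c["M"][:3,:3].T@(np.array(w)-c["M"][:3,3]); return c["fx"]*p[0]/p[2]+c["cx"],c["fy"]*p[1]/p[2]+c["cy"]
def cloud(c):
    v,u=np.mgrid[:400,:640];z=c["depth"];P=np.stack([(u-c["cx"])/c["fx"]*z,(v-c["cy"])/c["fy"]*z,z],-1)
    W=P@c["M"][:3,:3].T+c["M"][:3,3];W[z==0]=np.nan;return W
def save(c,f): cv2.imwrite(f,c["color"][:,:,::-1])
E
python3 - <<'E'
from h import *
np.set_printoptions(precision=3,suppress=True)
s=readout.observe();print(s)
for n in ("scene","side"):
    c=cam(n);save(c,f"pics/{n}0.png");print(n,c["M"][:3,3],c["M"][:3,2])
    for k in("file_grip","edge","mat_top"):
        for f in(nets.mark_of,nets.boxes_of):
            try:
                for d in f(n,k):
                    w=world(c,d["point"]);print(k,f.__name__,round(d["p"],2),w,np.round(pix(c,w)))
            except Exception as e: print(k,f.__name__,e)
E
```

```text
pics
{'time': 0.0, 'q': array([-1.516,  0.528,  1.434, -0.   ,  1.181, -0.179]), 'joint_velocities': array([-0.   ,  0.   ,  0.002,  0.001,  0.   , -0.   ]), 'joint_torque': array([ -0.   , -44.004, -17.659,   0.063,   0.058,  -0.   ]), 'ee_pos': array([ 0.144, -0.607,  0.247]), 'tcp_rot': array([ 0.993,  0.116,  0.   , -0.001]), 'wrist_force': array([-1.   , -0.66 , -0.539]), 'torque': array([-0.017, -0.001,  0.013]), 'width': 0.08723141670810809}
scene [ 1.067 -0.008  0.846] [-0.673  0.065 -0.736]
file_grip call 0.85 [0.528 0.243 0.038] [396. 256.]
file_grip call 0.8 [0.549 0.235 0.016] [393. 268.]
edge call 0.77 [ 0.168 -0.301  0.078] [191. 160.]
edge call 0.74 [ 0.561 -0.003  0.078] [298. 265.]
edge call 0.85 [ 0.193 -0.294  0.032] [196. 176.]
edge call 0.72 [0.55  0.224 0.009] [388. 271.]
edge call 0.58 [ 0.567 -0.01   0.028] [296. 279.]
mat_top call 0.97 [0.526 0.235 0.007] [391. 263.]
mat_top call 0.89 [0.554 0.223 0.009] [388. 272.]
side [0.131 0.829 0.675] [ 0.243 -0.775 -0.584]
file_grip call 0.62 [0.533 0.244 0.041] [230. 251.]
file_grip call 0.55 [0.228 0.387 0.039] [344. 338.]
file_grip call 0.93 [0.527 0.251 0.018] [232. 261.]
edge call 0.75 [ 0.554 -0.001  0.075] [264. 181.]
edge call 0.73 [ 0.175 -0.302  0.073] [418. 149.]
edge call 0.94 [ 0.166 -0.264  0.011] [417. 174.]
edge call 0.73 [0.547 0.023 0.023] [264. 201.]
edge call 0.23 [0.494 0.254 0.008] [245. 268.]
mat_top call 0.87 [0.532 0.241 0.008] [233. 261.]
mat_top call 0.39 [0.55  0.006 0.042] [265. 192.]
```

View pics/scene0.png

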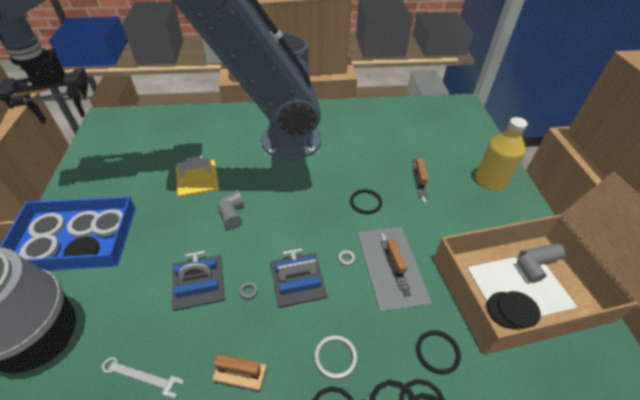

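View pics/side0.png

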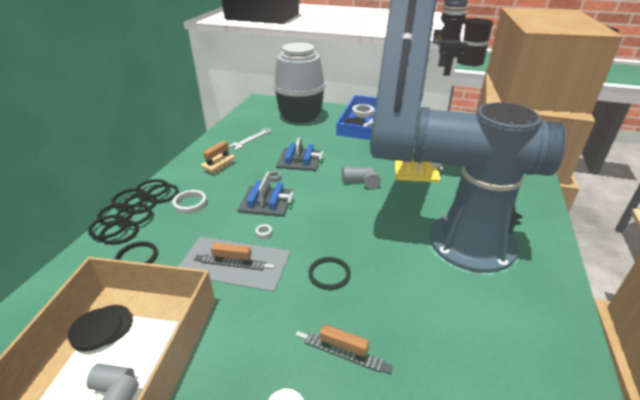

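Two files are visible: one on the mat, scene px (396,256), y≈0.24, and one lying on the table, (422,175), y≈0.39. The one on the mat is further right, so it is the one I want. The brush at (240,370) is not it. There are three holders: the straight plate at (298,270), which I want, the round flange at (197,280) and the yellow one at (197,175). Next I'll get the orientations from depth.

```bash
cat > meas.py <<'E'
from h import *
np.set_printoptions(precision=4,suppress=True)
def line(P,name):
    P=np.float32(P)
    (x,y),(w,h),a=cv2.minAreaRect(P)
    l=cv2.fitLine(P,cv2.DIST_HUBER,0,.01,.01).ravel()
    print(name,len(P),"rect c",np.array([x,y]),"wh",np.array([w,h]),"a",round(a,1),"fit dir deg",round(np.degrees(np.arctan2(l[1],l[0])),1))
def near(W,x,y,r,z0,z1): return (np.hypot(W[...,0]-x,W[...,1]-y)<r)&(W[...,2]>z0)&(W[...,2]<z1)
def rep(c,f=(.528,.243),e=(.558,-.002)):
    W=cloud(c);col=c["color"].astype(int);br=col[...,0]-col[...,2]>40
    m=near(W,*f,.09,.03,.07)&br
    if m.sum()>20: line(W[m][:,:2],"grip"); print(" z95",np.percentile(W[m][:,2],[5,50,95]))
    m=near(W,*f,.12,.008,.022)
    if m.sum()>20: line(W[m][:,:2],"blade")
    m=near(W,*e,.07,.06,.09)
    if m.sum()>10: line(W[m][:,:2],"edge"); print(" z",np.percentile(W[m][:,2],[5,50,95]))
    m=near(W,*e,.12,.004,.09)
    if m.sum()>20: line(W[m][:,:2],"holder")
    g=(np.abs(col[...,0]-col[...,1])<15)&near(W,*f,.16,-.003,.012)&(col.sum(-1)>240)
    if g.sum()>50: line(W[g][:,:2],"mat")
E
python3 - <<'E'
from meas import *
for n in("scene","side"):
    c=cam(n);print(n);rep(c)
E
```

```text
scene
grip 309 rect c [0.529  0.2418] wh [0.0909 0.0226] a 7.8 fit dir deg 7.5
 z95 [0.046  0.0551 0.0577]
blade 524 rect c [0.5231 0.2397] wh [0.2058 0.186 ] a 37.6 fit dir deg 22.5
edge 203 rect c [ 0.5546 -0.0061] wh [0.0076 0.0894] a 8.5 fit dir deg -81.7
 z [0.0614 0.0716 0.0773]
holder 2537 rect c [ 0.5544 -0.0013] wh [0.2317 0.2225] a 63.7 fit dir deg 74.4
mat 3326 rect c [0.5344 0.2026] wh [0.2377 0.1953] a 4.7 fit dir deg 14.3
side
grip 484 rect c [0.5292 0.2455] wh [0.0901 0.0252] a 6.1 fit dir deg 5.6
 z95 [0.036  0.0527 0.0565]
blade 593 rect c [0.5138 0.2365] wh [0.1923 0.1603] a 49.4 fit dir deg 9.4
edge 92 rect c [ 0.5553 -0.0035] wh [0.0063 0.09  ] a 8.4 fit dir deg -82.0
 z [0.0606 0.0719 0.0766]
holder 1516 rect c [ 0.5518 -0.0017] wh [0.1464 0.2349] a 16.6 fit dir deg 46.7
mat 2975 rect c [0.5344 0.2451] wh [0.2548 0.2491] a 51.5 fit dir deg 3.8
```

>>> carry_out([
  [0,0,0,0.41,-0.32,0,1],
  [0,0,0,0.41,-0.32,0,1],
  [0,0,0,0.41,-0.32,0,1],
  [0,0,0,0.41,-0.32,0,1],
  [0,0,0,0.41,-0.32,0,1],
  [0,0,0,0.41,-0.32,0,1],
  [0,0,0,0.41,-0.32,0,1],
  [0,0,0,0.41,-0.32,0,1],
  [0,0,0,0.41,-0.32,0,1],
  [0,0,0,0.41,-0.32,0,1],
  [0,0,0,0.41,-0.32,0,1],
  [0,0,0,0.41,-0.32,0,1],
], grip_force=40)

```text
time: 1.8
ee_pos: [0.4578, -0.2161, 0.2479]
tcp_rot: [0.993, 0.116, 0.0, 0.0]
wrist_force: [0.6, 0.3, 0.5]
width: 0.0869
```

```bash
cat > go.py <<'E'
import sys
from h import *
def go(*targets):
    s=readout.observe();Q=R.from_quat(s["tcp_rot"]);p=s["ee_pos"]
    print("t",round(s["time"],2),"p",np.round(p,4),"yaw",round(np.degrees(np.arctan2(*Q.as_matrix()[[1,0],[0,0]])),2),"z",np.round(Q.as_matrix()[:,2],3),"F",np.round(s["wrist_force"],2),"w",round(s["width"],4))
    for t in targets:
        d=Q.inv().apply(np.array(t[:3])-p);G=R.from_euler("z",t[3],degrees=True)*R.from_quat([1,0,0,0])
        print(np.round(np.r_[(Q.inv()*G).as_rotvec(),d],4).tolist())
E
python3 -c "
from go import *
go((.5,.243,.25,6.8))"
```

```text
t 1.8 p [ 0.4578 -0.2161  0.2479] yaw 13.33 z [ 0.001 -0.    -1.   ] F [0.56 0.32 0.55] w 0.0869
[0.0006, -0.0005, 0.114, 0.1469, -0.437, -0.0023]
```

>>> carry_out([
  [0,0,0.085,0.06,-0.2,0,1],
  [0,0,0.085,0.06,-0.2,0,1],
  [0,0,0.085,0.06,-0.2,0,1],
  [0,0,0.085,0.06,-0.2,0,1],
  [0,0,0.085,0.06,-0.2,0,1],
  [0,0,0.085,0.06,-0.2,0,1],
  [0,0,0.085,0.06,-0.2,0,1],
  [0,0,0.085,0.06,-0.2,0,1],
])

```text
time: 2.47
ee_pos: [0.4693, -0.0095, 0.2478]
tcp_rot: [0.997, 0.074, 0.0, 0.0]
wrist_force: [0.7, -0.0, -0.0]
width: 0.0873
```

```bash
python3 -c "
from meas import *
from go import *
c=cam('wrist');save(c,'pics/w1.png');rep(c)
for k in('edge','file_grip'):
  for d in nets.mark_of('wrist',k): print(k,d['p'],world(c,d['point']))
print(c['M'][:3,3],c['M'][:3,2],pix(c,(.555,-.005,.075)))
go((.5,.243,.25,6.8))"
```

```text
grip 3383 rect c [0.5294 0.2426] wh [0.0888 0.0231] a 7.4 fit dir deg 9.2
 z95 [0.0352 0.0537 0.0558]
blade 3150 rect c [0.5313 0.1906] wh [0.1826 0.1318] a 7.9 fit dir deg 7.8
edge 592 rect c [ 0.5555 -0.0046] wh [0.0047 0.0892] a 8.5 fit dir deg -82.0
 z [0.0734 0.0749 0.0762]
holder 14089 rect c [ 0.5511 -0.0036] wh [0.1381 0.2381] a 8.5 fit dir deg -29.5
mat 17306 rect c [0.5157 0.2315] wh [0.2373 0.2151] a 31.8 fit dir deg 5.6
edge 0.95 [ 0.5594 -0.0034  0.0788]
edge 0.43 [0.5315 0.237  0.0022]
file_grip 0.82 [0.5307 0.2414 0.0451]
[ 0.5369 -0.      0.3851] [-0.2494 -0.0388 -0.9676] (np.float64(325.8911351529783), np.float64(95.12779671830492))
t 2.62 p [ 0.4693 -0.011   0.2476] yaw 8.33 z [ 0. -0. -1.] F [ 0.14  0.37 -0.16] w 0.0869
[0.0004, -0.0003, 0.0267, 0.0671, -0.2468, -0.0025]
```

View pics/w1.png

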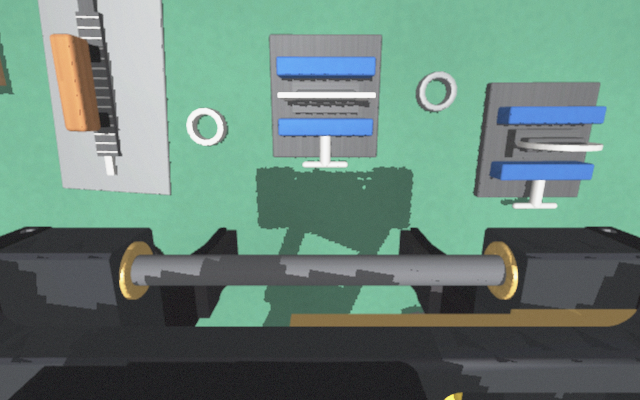

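The picture shows the wanted white straight plate at px (325,95), the round flange at (555,145), and the file on the mat at (78,85). The measured sizes match the description: the edge is 89 mm long at z 0.075, and the grip is 89x23 mm.

>>> carry_out([
  [0,0,0.016,0.096,-0.242,0.02,1],
  [0,0,0.016,0.096,-0.242,0.04,1],
  [0,0,0.016,0.096,-0.242,0.06,1],
  [0,0,0.016,0.096,-0.242,0.08,1],
  [0,0,0.016,0.096,-0.242,0.1,1],
  [0,0,0.016,0.096,-0.242,0.1,1],
  [0,0,0.016,0.096,-0.242,0.1,1],
  [0,0,0.016,0.096,-0.242,0.1,1],
  [0,0,0.016,0.096,-0.242,0.1,1],
  [0,0,0.016,0.096,-0.242,0.1,1],
])

```text
time: 3.45
ee_pos: [0.5288, 0.2425, 0.1475]
tcp_rot: [0.998, 0.065, -0.0, 0.0]
wrist_force: [-0.2, -0.6, 0.3]
width: 0.0872
```

```bash
python3 -c "
from meas import *
from go import *
c=cam('wrist');save(c,'pics/w2.png');rep(c)
for k in('mat_top','file_grip'):
  for d in nets.mark_of('wrist',k): print(k,d['p'],world(c,d['point']))
go((.5294,.2426,.048,7.4))"
```

```text
grip 3010 rect c [0.5337 0.2441] wh [0.0821 0.0212] a 7.3 fit dir deg 7.9
 z95 [0.0528 0.0548 0.056 ]
blade 2419 rect c [0.5297 0.2483] wh [0.2124 0.1469] a 52.6 fit dir deg 64.1
edge 499 rect c [0.5515 0.0253] wh [0.0055 0.032 ] a 8.3 fit dir deg -77.8
 z [0.0608 0.0702 0.0758]
holder 11165 rect c [0.5669 0.0452] wh [0.0945 0.1531] a 14.8 fit dir deg -25.1
mat 23572 rect c [0.5287 0.234 ] wh [0.2635 0.26  ] a 51.8 fit dir deg 8.8
mat_top 0.6 [0.531  0.2365 0.0014]
file_grip 0.95 [0.5313 0.239  0.0441]
t 3.6 p [0.529  0.2424 0.1486] yaw 7.4 z [ 0.001  0.    -1.   ] F [ 0.23 -0.7  -0.8 ] w 0.0871
[0.0, -0.0015, 0.0001, 0.0002, -0.0001, 0.1007]
```

View pics/w2.png

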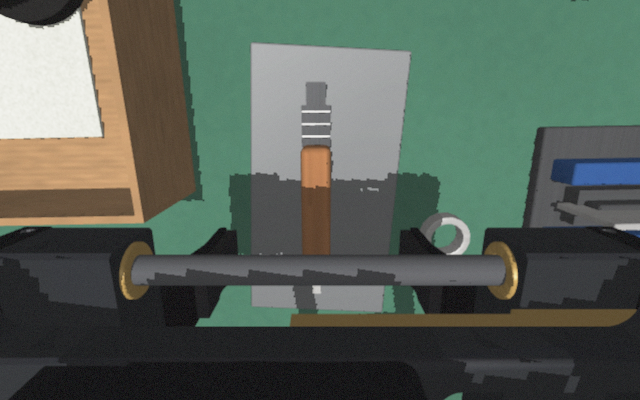

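The view shows the file centred under the gripper, with its grip at px (316,200) and its toe up and away from the robot. Before going down I'll check clearance to the box on the left.

```bash
python3 -c "
from meas import *
for n in('wrist','scene'):
  c=cam(n);W=cloud(c);T=R.from_euler('z',7.4,degrees=True).inv().apply((W-[.529,.2425,0]).reshape(-1,3))
  m=(T[:,2]>.03)&(T[:,2]<.13)&(abs(T[:,0])<.08)&(T[:,1]>.04)&(T[:,1]<.2)
  for a in np.arange(.04,.2,.01):
    q=T[m&(T[:,1]>a)&(T[:,1]<a+.01)];print(n,round(a,2),len(q),q[:,2].max() if len(q) else '')
"
```

```text
wrist 0.04 133 0.12990167053371596
wrist 0.05 15 0.1290345828103464
wrist 0.06 0 
wrist 0.07 0 
wrist 0.08 0 
wrist 0.09 0 
wrist 0.1 228 0.09117341839920098
wrist 0.11 5860 0.09223834351247445
wrist 0.12 215 0.09186052169029621
wrist 0.13 311 0.0916381036199018
wrist 0.14 386 0.09206031867635792
wrist 0.15 402 0.09154833894487932
wrist 0.16 413 0.09172285748295816
wrist 0.17 418 0.0919396693617204
wrist 0.18 414 0.09156153002112741
wrist 0.19 414 0.09113837919632375
scene 0.04 16 0.12944821229519943
scene 0.05 0 
scene 0.06 0 
scene 0.07 0 
scene 0.08 0 
scene 0.09 0 
scene 0.1 188 0.09391889293740885
scene 0.11 253 0.09343252727655293
scene 0.12 23 0.09245737162886425
scene 0.13 35 0.09250058087839508
scene 0.14 49 0.09206017042590153
scene 0.15 52 0.09187500558514872
scene 0.16 57 0.09221076170578613
scene 0.17 49 0.09207808005517071
scene 0.18 56 0.09264023032159407
scene 0.19 50 0.09381848123635694
```

>>> carry_out([
  [0,0,0,0,0,0.03,1],
  [0,0,0,0,0,0.055,1],
  [0,0,0,0,0,0.075,1],
  [0,0,0,0,0,0.09,1],
  [0,0,0,0,0,0.0985,1],
  [0,0,0,0,0,0.0985,1],
  [0,0,0,0,0,0.0985,0],
  [0,0,0,0,0,0.0985,0],
  [0,0,0,0,0,0.0985,0],
  [0,0,0,0,0,0.0985,0],
  [0,0,0,0,0,0.0985,0],
  [0,0,0,0,0,0.0985,0],
], grip_force=45)

```text
time: 4.7
ee_pos: [0.5286, 0.2442, 0.0496]
tcp_rot: [0.998, 0.066, 0.0, -0.0]
wrist_force: [-0.2, 0.7, 0.8]
width: 0.0549
```

>>> carry_out([
  [0,0,0,0,0,0,0],
  [0,0,0,0,0,0,0],
  [0,0,0,0,0,0,0],
])

```text
time: 4.95
ee_pos: [0.5283, 0.2441, 0.0491]
tcp_rot: [0.998, 0.066, 0.0, -0.0]
wrist_force: [0.1, -0.3, 0.2]
width: 0.0351
```

```bash
python3 -c "
from go import *
go((.529,.2425,.2,7.4))"
```

```text
t 4.95 p [0.5283 0.2441 0.0491] yaw 7.55 z [ 0.  0. -1.] F [ 0.09 -0.28  0.17] w 0.0351
[-0.0, -0.0, 0.0027, 0.0005, 0.0017, -0.1509]
```

>>> carry_out([
  [0,0,0,0,0,0,0],
  [0,0,0,0,0,0,0],
  [0,0,0,0,0,0,0],
  [0,0,0,0,0,0,0],
  [0,0,0,0,0,-0.02,0],
  [0,0,0,0,0,-0.05,0],
  [0,0,0,0,0,-0.09,0],
  [0,0,0,0,0,-0.13,0],
  [0,0,0,0,0,-0.15,0],
  [0,0,0,0,0,-0.15,0],
])

```text
time: 5.78
ee_pos: [0.5313, 0.245, 0.2041]
tcp_rot: [0.998, 0.066, 0.005, -0.001]
wrist_force: [1.1, -0.3, -2.0]
width: 0.0216
```

```bash
python3 -c "
from meas import *
from go import *
c=cam('side');W=cloud(c);s=readout.observe();save(c,'pics/s1.png')
x,y=pix(c,s['ee_pos']-[0,0,.02]);x,y=int(x),int(y)
cv2.imwrite('pics/s1c.png',cv2.resize(c['color'][max(0,y-80):y+80,max(0,x-110):x+110,::-1],None,fx=3.4,fy=3.4))
p=s['ee_pos'];T=R.from_euler('z',7.5,degrees=True).inv().apply((W-p).reshape(-1,3))
m=(abs(T[:,0])<.1)&(abs(T[:,1])<.02)&(T[:,2]<-.02)&(T[:,2]>-.06)
q=T[m];print(len(q))
for a in np.arange(-.1,.1,.02):
  r=q[(q[:,0]>a)&(q[:,0]<a+.02)]
  if len(r):print(round(a,2),len(r),np.percentile(r[:,2],[2,10,50]),np.median(r[:,1]))
go((.475,-.0046-.012,.2,8.3),(.475,-.0166,.13,8.3))"
```

```text
725
-0.1 29 [-0.042  -0.0411 -0.0381] 0.0018359890605569446
-0.08 69 [-0.042  -0.041  -0.0372] 0.0021331567611005066
-0.06 89 [-0.0429 -0.04   -0.0367] 0.003970253953208827
-0.04 100 [-0.0411 -0.0396 -0.0343] 0.00715468215404757
-0.02 83 [-0.0411 -0.0393 -0.0363] 0.005269036120844036
0.0 58 [-0.0408 -0.0401 -0.0361] 0.010593675393645875
0.02 88 [-0.041  -0.0395 -0.0349] 0.0071719720682787355
0.04 73 [-0.0409 -0.0385 -0.0351] 0.008078554658737875
0.06 83 [-0.0404 -0.0383 -0.0356] 0.0038234566694692537
0.08 53 [-0.0396 -0.0389 -0.0353] 0.0031430904504382985
t 5.83 p [0.5296 0.2445 0.2013] yaw 7.56 z [ 0.005  0.001 -1.   ] F [ 0.11 -0.85 -3.81] w 0.0216
[-0.0005, -0.0054, -0.013, -0.0884, 0.2516, 0.0006]
[-0.0005, -0.0054, -0.013, -0.0888, 0.2516, 0.0706]
```

View pics/s1c.png

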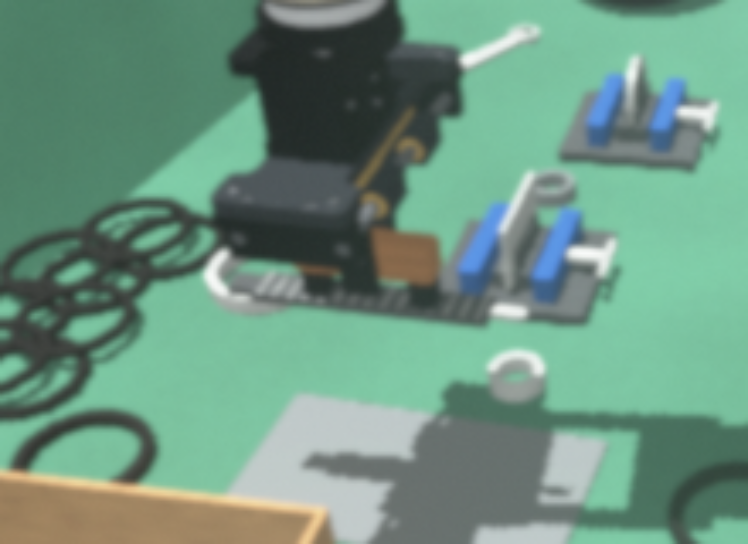

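The file is held level: its underside is about 42 mm below the TCP along the whole length. The crop shows the grip between the fingers and the holder's plate behind it. Next I carry it to the hover pose short of the edge.

```bash
python3 -c "
from go import *
go((.506,-.0118,.15,8.4))"
```

```text
t 5.83 p [0.5296 0.2445 0.2013] yaw 7.56 z [ 0.005  0.001 -1.   ] F [ 0.11 -0.85 -3.81] w 0.0216
[-0.0005, -0.0054, -0.0147, -0.0573, 0.251, 0.0508]
```

>>> carry_out([
  [0,0,-0.015,-0.01,0.042,0,0],
  [0,0,-0.015,-0.02,0.083,0,0],
  [0,0,-0.015,-0.03,0.123,0,0],
  [0,0,-0.015,-0.038,0.163,0.005,0],
  [0,0,-0.015,-0.046,0.2,0.01,0],
  [0,0,-0.015,-0.054,0.23,0.02,0],
  [0,0,-0.015,-0.057,0.251,0.035,0],
  [0,0,-0.015,-0.057,0.251,0.05,0],
  [0,0,-0.015,-0.057,0.251,0.05,0],
  [0,0,-0.015,-0.057,0.251,0.05,0],
  [0,0,-0.015,-0.057,0.251,0.05,0],
], grip_force=55)

```text
time: 6.75
ee_pos: [0.5041, -0.0115, 0.1483]
tcp_rot: [0.997, 0.074, -0.001, -0.0]
wrist_force: [-1.1, -0.7, -2.8]
width: 0.0215
```

```bash
python3 -c "
from meas import *
from go import *
c=cam('side');W=cloud(c);s=readout.observe();save(c,'pics/s2.png')
x,y=pix(c,s['ee_pos']-[0,0,.03]);x,y=int(x),int(y)
cv2.imwrite('pics/s2c.png',cv2.resize(c['color'][y-60:y+60,x-80:x+80,::-1],None,fx=4,fy=4))
p=s['ee_pos'];T=R.from_euler('z',8.4,degrees=True).inv().apply((W-p).reshape(-1,3))
m=(abs(T[:,0])<.1)&(abs(T[:,1])<.02)&(T[:,2]<-.02)&(T[:,2]>-.06)
q=T[m]
for a in np.arange(-.1,.1,.02):
  r=q[(q[:,0]>a)&(q[:,0]<a+.02)]
  if len(r):print(round(a,2),len(r),np.percentile(r[:,2],[2,10,50]),np.median(r[:,1]))
for d in nets.mark_of('side','file_grip'): print(d['p'],world(c,d['point']))
go((.511,-.0111,.120,8.4))"
```

```text
-0.1 20 [-0.044  -0.0435 -0.0404] 0.001334702531373164
-0.08 46 [-0.0442 -0.0431 -0.0396] 0.002668448246123583
-0.06 58 [-0.0443 -0.0432 -0.0394] 0.005270042485904322
-0.04 59 [-0.0436 -0.0416 -0.0357] 0.007707210488631127
-0.02 55 [-0.044  -0.043  -0.0396] 0.00890692827315487
0.0 47 [-0.0454 -0.0437 -0.0396] 0.008863077215015398
0.02 64 [-0.0446 -0.0417 -0.0369] 0.006818039856788902
0.04 48 [-0.0472 -0.0438 -0.0395] 0.005605777117055789
0.06 47 [-0.0444 -0.043  -0.04  ] 0.004714250462661455
0.08 25 [-0.0455 -0.0443 -0.0402] 0.005297108466160571
0.95 [0.227  0.3898 0.0375]
0.58 [ 0.5069 -0.0104  0.1434]
t 6.85 p [ 0.5049 -0.0114  0.1493] yaw 8.49 z [ 0. -0. -1.] F [ 0.65  0.03 -3.09] w 0.0216
[0.0001, -0.0003, 0.0016, 0.006, 0.0006, 0.0293]
```

View pics/s2c.png

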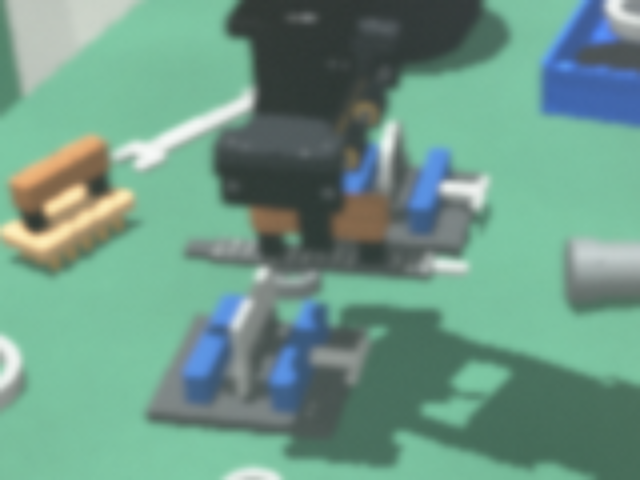

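The file sits level across and short of the edge, with the plate under its front half.

>>> carry_out([
  [0,0,0.001,0.003,0.0005,0.01,0],
  [0,0,0.001,0.006,0.0005,0.02,0],
  [0,0,0.001,0.006,0.0005,0.026,0],
  [0,0,0.001,0.006,0.0005,0.03,0],
  [0,0,0.001,0.006,0.0005,0.032,0],
  [0,0,0.001,0.006,0.0005,0.034,0],
  [0,0,0.001,0.006,0.0005,0.034,0],
  [0,0,0.001,0.006,0.0005,0.034,0],
  [0,0,0.001,0.006,0.0005,0.034,0],
])

```text
time: 7.6
ee_pos: [0.5109, -0.0116, 0.1154]
tcp_rot: [0.997, 0.073, 0.0, -0.0]
wrist_force: [0.8, 2.8, 0.7]
width: 0.0217
```

```bash
cat > chk.py <<'E'
from meas import *
from go import *
f=[];
for i in range(3):
    c=cam('side');f.append(readout.observe()['wrist_force'])
W=cloud(c);m=near(W,.5555,-.0046,.06,.055,.09)
col=c["color"].astype(int);m&=(col.min(-1)>140)
q=W[m];print("white",len(q),np.percentile(q[:,2],[50,90,98]) if len(q) else "", "Fmean",np.mean(f,0))
E
python3 -c "
from chk import *
go((.600,.0019,.115,8.4))"
```

```text
white 61 [0.075  0.078  0.0791] Fmean [-0.4329  2.3361  1.0191]
t 7.75 p [ 0.5108 -0.0117  0.1153] yaw 8.35 z [ 0.  0. -1.] F [0.36 2.47 1.48] w 0.0215
[-0.0001, -0.0004, -0.0008, 0.0902, -0.0005, 0.0004]
```

Contact is made: Fz rose by about 4 N. Now the first stroke.

>>> carry_out([
  [0,0,0,0.004,0,0,0],
  [0,0,0,0.011,0,0,0],
  [0,0,0,0.019,0,0,0],
  [0,0,0,0.027,0,0,0],
  [0,0,0,0.035,0,0,0],
  [0,0,0,0.043,0,0,0],
  [0,0,0,0.051,0,0,0],
  [0,0,0,0.059,0,0,0],
  [0,0,0,0.067,0,0,0],
  [0,0,0,0.075,0,0,0],
  [0,0,0,0.083,0,0,0],
  [0,0,0,0.089,0,0,0],
])

```text
time: 8.75
ee_pos: [0.5999, 0.0012, 0.115]
tcp_rot: [0.997, 0.073, 0.0, 0.0]
wrist_force: [-2.0, -0.2, 0.7]
width: 0.0211
```

```bash
python3 -c "
from chk import *
save(c,'pics/s3.png');cv2.imwrite('pics/s3c.png',cv2.resize(c['color'][130:250,180:340,::-1],None,fx=4,fy=4))
go((.600,.0019,.150,8.4),(.505,-.0121,.15,8.4))"
```

```text
white 36 [0.0764 0.0779 0.0791] Fmean [-1.2901  0.1665  1.1289]
t 8.9 p [0.5997 0.0011 0.1151] yaw 8.37 z [ 0.001 -0.    -1.   ] F [-1.61  0.22  0.85] w 0.0212
[0.0004, -0.001, -0.0005, 0.0005, -0.0007, -0.0349]
[0.0004, -0.001, -0.0005, -0.0955, -0.0007, -0.035]
```

View pics/s3c.png

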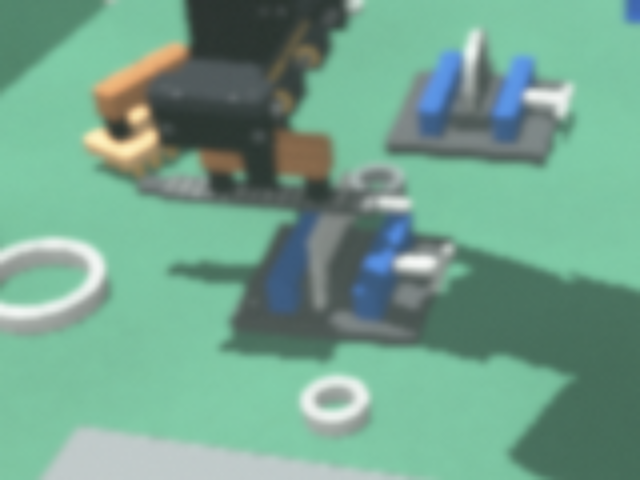

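The first stroke is done. The file's rear half bears on the plate, Fx is about -1.3 N (roughly 4 mm of plate travel) and the normal force is about 4 N. Now I lift and bring it back through the air.

>>> carry_out([
  [0,0,0,0,0,-0.01,0],
  [0,0,0,0,0,-0.025,0],
  [0,0,0,0,0,-0.035,0],
  [0,0,0,0,0,-0.035,0],
  [0,0,0,0,0,-0.035,0],
  [0,0,0,-0.025,0,-0.035,0],
  [0,0,0,-0.055,0,-0.035,0],
  [0,0,0,-0.08,0,-0.035,0],
  [0,0,0,-0.091,0,-0.035,0],
  [0,0,0,-0.091,0,-0.035,0],
  [0,0,0,-0.091,0,-0.035,0],
  [0,0,0,-0.091,0,-0.035,0],
])

```text
time: 9.9
ee_pos: [0.5106, -0.0124, 0.1502]
tcp_rot: [0.997, 0.073, 0.001, 0.0]
wrist_force: [0.1, 0.4, -3.1]
width: 0.0214
```

```bash
python3 -c "
from chk import *
go((.511,-.0111,.115,8.4))"
```

```text
white 45 [0.0744 0.0763 0.0773] Fmean [-0.0649 -0.1667 -2.5872]
t 10.05 p [ 0.5103 -0.0122  0.1501] yaw 8.37 z [ 0.002 -0.    -1.   ] F [-0.28 -0.34 -2.64] w 0.0217
[0.0005, -0.0015, -0.0005, 0.0008, -0.001, 0.0351]
```

>>> carry_out([
  [0,0,0,0,-0.001,0.01,0],
  [0,0,0,0,-0.001,0.02,0],
  [0,0,0,0,-0.001,0.027,0],
  [0,0,0,0,-0.001,0.031,0],
  [0,0,0,0,-0.001,0.033,0],
  [0,0,0,0,-0.001,0.035,0],
  [0,0,0,0,-0.001,0.035,0],
  [0,0,0,0,-0.001,0.035,0],
  [0,0,0,0,-0.001,0.035,0],
])

```text
time: 10.8
ee_pos: [0.5088, -0.0109, 0.1154]
tcp_rot: [0.997, 0.073, 0.0, -0.0]
wrist_force: [-1.2, 2.4, 0.1]
width: 0.0217
```

```bash
python3 -c "
from chk import *
go((.600,.0019,.115,8.4))"
```

```text
white 63 [0.0756 0.0781 0.0795] Fmean [-0.9573  1.8946  0.8345]
t 10.95 p [ 0.5087 -0.011   0.1154] yaw 8.35 z [ 0.  0. -1.] F [-1.1   1.55  0.49] w 0.0212
[-0.0, -0.0004, -0.0008, 0.0922, 0.0005, 0.0004]
```

>>> carry_out([
  [0,0,0,0.004,0,0,0],
  [0,0,0,0.011,0,0,0],
  [0,0,0,0.019,0,0,0],
  [0,0,0,0.027,0,0,0],
  [0,0,0,0.035,0,0,0],
  [0,0,0,0.043,0,0,0],
  [0,0,0,0.051,0,0,0],
  [0,0,0,0.059,0,0,0],
  [0,0,0,0.067,0,0,0],
  [0,0,0,0.075,0,0,0],
  [0,0,0,0.083,0,0,0],
  [0,0,0,0.089,0,0,0],
])

```text
time: 11.95
ee_pos: [0.5978, 0.0019, 0.115]
tcp_rot: [0.997, 0.073, 0.0, 0.0]
wrist_force: [-1.6, -1.0, 0.8]
width: 0.0213
```

```bash
python3 -c "
from chk import *
go((.600,.0019,.150,8.4))"
```

```text
white 39 [0.0759 0.0778 0.0784] Fmean [-0.8624  0.5168  0.589 ]
t 12.1 p [0.5975 0.0018 0.1151] yaw 8.37 z [ 0.001 -0.    -1.   ] F [-2.13 -0.09 -0.13] w 0.0215
[0.0004, -0.001, -0.0006, 0.0025, 0.0003, -0.0349]
```

>>> carry_out([
  [0,0,0,0,0,-0.01,0],
  [0,0,0,0,0,-0.025,0],
  [0,0,0,0,0,-0.045,0],
  [0,0,0,0,0,-0.065,0],
  [0,0,0,0,0,-0.08,0],
  [0,0,0,0,0,-0.085,0],
  [0,0,0,0,0,-0.085,0],
])

```text
time: 12.68
ee_pos: [0.5978, 0.0017, 0.2019]
tcp_rot: [0.997, 0.073, 0.002, 0.0]
wrist_force: [0.0, -0.2, -2.6]
width: 0.0216
```

```bash
python3 -c "
from chk import *
go((.529,.236,.2,7),(.529,.236,.12,7))"
```

```text
white 1 [0.0731 0.0731 0.0731] Fmean [-0.3669 -0.0076 -2.8918]
t 12.83 p [0.5959 0.0019 0.199 ] yaw 8.35 z [-0.002  0.    -1.   ] F [-0.29  0.48 -2.65] w 0.0215
[-0.0007, 0.0019, 0.0235, -0.0322, -0.2413, -0.0007]
[-0.0007, 0.0019, 0.0235, -0.0321, -0.2412, 0.0793]
```

Both strokes are done, both with clear contact and lifted clear. Now back to the mat.

>>> carry_out([
  [0,0,0.023,-0.005,-0.041,0,0],
  [0,0,0.023,-0.01,-0.082,0,0],
  [0,0,0.023,-0.016,-0.122,0,0],
  [0,0,0.023,-0.021,-0.162,0,0],
  [0,0,0.023,-0.027,-0.2,0,0],
  [0,0,0.023,-0.031,-0.23,0.01,0],
  [0,0,0.023,-0.032,-0.245,0.03,0],
  [0,0,0.023,-0.032,-0.245,0.06,0],
  [0,0,0.023,-0.032,-0.245,0.09,0],
  [0,0,0.023,-0.032,-0.245,0.1,0],
  [0,0,0.023,-0.032,-0.245,0.1,0],
  [0,0,0.023,-0.032,-0.245,0.1,0],
])

```text
time: 13.83
ee_pos: [0.5293, 0.2393, 0.0994]
tcp_rot: [0.998, 0.061, -0.001, 0.0]
wrist_force: [1.1, -0.3, -1.9]
width: 0.0216
```

```bash
python3 -c "
from meas import *
from go import *
for n in('scene','side'):
  c=cam(n)
  save(c,f'pics/p_{n}.png')
  for d in nets.mark_of(n,'mat_top'): print(n,d['p'],world(c,d['point']))
cc=cam('scene');x,y=map(int,pix(cc,(.53,.24,.03)));cv2.imwrite('pics/p_c.png',cv2.resize(cc['color'][y-60:y+60,x-80:x+80,::-1],None,fx=4,fy=4))
go((.529,.240,.049,7))"
```

```text
scene 0.93 [0.5269 0.2384 0.0094]
side 0.78 [0.5319 0.2378 0.0093]
t 14.08 p [0.5307 0.2396 0.1017] yaw 7.01 z [ 0.003  0.001 -1.   ] F [-0.32  0.51 -2.34] w 0.0217
[-0.0004, -0.0033, 0.0001, -0.0018, -0.0006, 0.0527]
```

View pics/p_c.png

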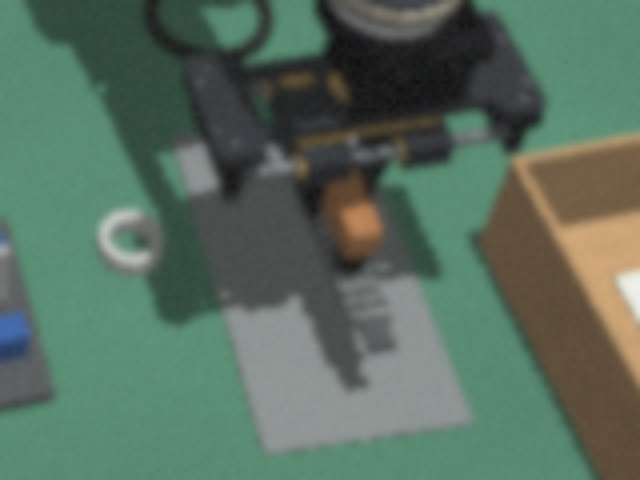

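The file hovers over the mat, clear of the box.

>>> carry_out([
  [0,0,0,0,0,0.015,0],
  [0,0,0,0,0,0.028,0],
  [0,0,0,0,0,0.038,0],
  [0,0,0,0,0,0.045,0],
  [0,0,0,0,0,0.049,0],
  [0,0,0,0,0,0.051,0],
  [0,0,0,0,0,0.051,0],
  [0,0,0,0,0,0.051,0],
])

```text
time: 14.75
ee_pos: [0.5299, 0.2397, 0.0495]
tcp_rot: [0.998, 0.061, 0.001, -0.0]
wrist_force: [-0.6, -0.2, -3.6]
width: 0.0216
```

```bash
python3 -c "
from chk import *
go((.529,.240,.049,7))"
```

```text
white 74 [0.0732 0.0759 0.0768] Fmean [ 0.087   0.2636 -2.4611]
t 14.9 p [0.5298 0.2396 0.0494] yaw 7.04 z [ 0.001  0.    -1.   ] F [ 0.11  0.03 -2.52] w 0.0215
[-0.0001, -0.0009, 0.0006, -0.0008, -0.0005, 0.0004]
```

Not touching the mat yet, so I go down another 1.5 mm in small steps.

>>> carry_out([
  [0,0,0,0,0,0.0005,0],
  [0,0,0,0,0,0.001,0],
  [0,0,0,0,0,0.0015,0],
  [0,0,0,0,0,0.0015,0],
])

```text
time: 15.23
ee_pos: [0.5298, 0.2397, 0.0489]
tcp_rot: [0.998, 0.061, 0.001, -0.0]
wrist_force: [-2.3, -0.4, 6.7]
width: 0.0215
```

```bash
python3 -c "
from chk import *
go((.529,.240,.049,7))"
```

```text
white 75 [0.0735 0.0761 0.0769] Fmean [-1.9174 -0.3967  6.7079]
t 15.38 p [0.5298 0.2397 0.0489] yaw 7.05 z [ 0.001  0.    -1.   ] F [-2.02 -0.28  6.42] w 0.0217
[-0.0001, -0.0011, 0.0008, -0.0008, -0.0004, -0.0001]
```

Touching with about 9 N. I release, then raise straight up.

>>> carry_out([
  [0,0,0,0,0,-0.0008,0],
  [0,0,0,0,0,-0.0008,0.5],
  [0,0,0,0,0,-0.0008,0.8],
  [0,0,0,0,0,-0.0008,0.8],
  [0,0,0,0,0,-0.0008,0.8],
  [0,0,0,0,0,-0.0008,0.8],
  [0,0,0,0,0,-0.0008,0.8],
  [0,0,0,0,0,-0.0008,0.8],
  [0,0,0,0,0,-0.0008,0.8],
])

```text
time: 16.13
ee_pos: [0.5295, 0.2395, 0.0483]
tcp_rot: [0.998, 0.061, -0.0, 0.0]
wrist_force: [-0.2, -0.2, -0.0]
width: 0.0656
```

>>> carry_out([
  [0,0,0,0,0,-0.015,0.8],
  [0,0,0,0,0,-0.04,0.8],
  [0,0,0,0,0,-0.08,0.8],
  [0,0,0,0,0,-0.12,0.8],
  [0,0,0,0,0,-0.15,0.8],
  [0,0,0,0,0,-0.18,0.8],
  [0,0,0,0,0,-0.2,0.8],
  [0,0,0,0,0,-0.2,0.8],
  [0,0,0,0,0,-0.2,0.8],
])

```text
time: 16.88
ee_pos: [0.53, 0.2397, 0.2497]
tcp_rot: [0.998, 0.061, 0.002, -0.0]
wrist_force: [-0.9, 0.4, -0.3]
width: 0.0694
```

```bash
python3 -c "
from meas import *
from go import *
go()
for n in('side','wrist'):
  c=cam(n);print(n);rep(c)
  for k in('file_grip','mat_top'):
    for d in nets.mark_of(n,k): print(k,d['p'],world(c,d['point']))
save(c,'pics/end.png')
"
```

```text
t 16.88 p [0.53   0.2397 0.2497] yaw 7.04 z [ 0.003  0.001 -1.   ] F [-0.85  0.44 -0.27] w 0.0694
side
grip 467 rect c [0.5311 0.2414] wh [0.0904 0.0237] a 6.1 fit dir deg 8.6
 z95 [0.0351 0.0521 0.0565]
blade 603 rect c [0.5152 0.2355] wh [0.196  0.1591] a 50.9 fit dir deg 7.1
edge 90 rect c [ 0.5562 -0.0038] wh [0.0074 0.0888] a 8.3 fit dir deg -82.5
 z [0.0612 0.0719 0.0762]
holder 1509 rect c [ 0.5522 -0.0112] wh [0.1901 0.183 ] a 64.1 fit dir deg 58.6
mat 3017 rect c [0.5346 0.2449] wh [0.254  0.2517] a 51.6 fit dir deg 4.9
file_grip 0.76 [0.5335 0.238  0.0439]
file_grip 0.61 [0.2293 0.3869 0.0372]
mat_top 0.58 [0.5326 0.2396 0.0076]
wrist
grip 1615 rect c [0.5321 0.2392] wh [0.0878 0.0197] a 7.5 fit dir deg 7.6
 z95 [0.053  0.0548 0.0561]
blade 1671 rect c [0.5259 0.2428] wh [0.2225 0.1517] a 51.0 fit dir deg 19.8
edge 783 rect c [ 0.556  -0.0046] wh [0.0056 0.091 ] a 8.4 fit dir deg -80.7
 z [0.0615 0.0743 0.076 ]
holder 12544 rect c [ 0.5568 -0.0028] wh [0.1293 0.2373] a 7.5 fit dir deg -72.3
mat 13168 rect c [0.531  0.2297] wh [0.2604 0.2578] a 55.7 fit dir deg 2.5
file_grip 0.9 [0.5306 0.235  0.0405]
mat_top 0.79 [0.5283 0.2365 0.0039]
```

View pics/end.png

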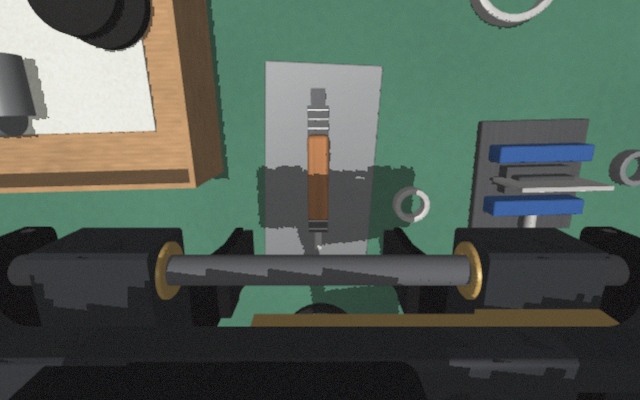

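The file lies flat in the middle of the mat (px 317,170), released, with the gripper well clear of it.

```bash
python3 -c "
from h import *
print(ticket.finish_job())"
```

```text
the job is handed in; nothing more can be done
None
```

I took the file off the mat and made two forward strokes over the straight plate's edge. After each stroke I lifted it clear, and after the first I brought it back through the air. I then laid it back on the mat and handed the job in at about 17 s. No verdict was reported.

- **Strokes:** The grip ran from about 45 mm short of the edge to about 45 mm past it, pressing with about 3–4 N. I could not read the plate's travel directly. The forward drag was about 1.3 N on the first stroke and 0.9 N on the second, which implies roughly 3–4 mm of travel.
- **Lifts:** After each stroke the file was raised at least 35 mm from its pressed position while still forward. That is about 31 mm clear of the edge.
- **Sideways force:** At both set-downs there was about 2 N of force along the edge. I took it to be friction. It was close to zero by the end of each stroke.
- **Final check:** The file lies flat with its grip at about (0.531, 0.239), within about 5 mm of the mat's middle. The gripper is open and about 0.2 m above it. No check failed.

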